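# Seat a vacuum-chuck plate on its three-ball kinematic base

## Task

Take the vacuum-chuck plate from its white storage cup and seat it on the three-ball kinematic base, brass nipple on the side of the red index mark of the ball ring. Press its ball stud gently down between the spring plungers until they catch, then turn the plate by feel until all three balls have dropped into its vee grooves and the springs hold it fully home, and let go. Balls and grooves dent easily, so never land, press or twist hard; keep the plate upright and leave the things around the work where they are.

Things in the scene. Friction and masses are not known exactly. Their poses are not given: they have to be found in the camera images.
- chuck_plate: The loose plate: dark disc 122 mm across, about 0.5 kg. Origin on its axis in the lower face of the steel ring under the disc (33 to 55 mm radius); z up; x towards its brass vacuum nipple (ends 76 mm out) and red dot. Disc from z=5.5 to 13.5 mm. The ring's lower face is flat but for 3 radial 90 deg vee grooves at 50, 180, 310 deg from x, 11 mm wide, 5.5 mm deep.
- chuck_grip (a point): On the plate's axis, 35 mm above its origin: fingertips 19 mm past the TCP then just clear the disc. Grasp the knurled hub, a cylinder 58 mm across from 13.5 to 29.5 mm above the plate's origin, at any yaw; the pale 54 mm chuck stands on it up to 46.5 mm.
- stud_tip (a point): Lowest point of the ball stud under the plate, on its axis, 24 mm below the plate's origin: a 22 mm ball on a 10 mm neck. Plungers that have passed the ball's middle pull the plate down, with 10 to 15 N. In a hold of 8 N the hub lets the plate slide down and turns it still (turning on the flats takes about 0.2 N m).
- kin_base: The bolted-down base, 152 mm across, 38 mm high. Origin under its centre, z up, x towards the middle of its white angle scale; clamp screw at -x. Its top ring is turned about z and clamped fast; it carries 3 balls (10 mm) on 45 mm radius, centres at z=39 mm, at 50, 180, 310 deg from its red index mark. The mark stands anywhere within 0.80 rad either side of x and is NOT measured.
- plunger_mouth (a point): Middle of the 3 spring plungers on the base's axis, 35 mm above the base's origin. Plate origin above base origin: stud meets the plungers at 57 mm, they catch at 48 mm (push about 3 to 10 N beyond the plate's weight), 44 mm balls against the flat face (caught, not seated), 40 mm balls in the grooves, fully home. Within 0.1 rad of true the grooves find the balls.
- plate_cup: White fixed storage cup, 104 mm across at the rim, 34 mm high, open on top; the plate's vee blocks rest on its rim, stud inside. Origin under its centre, z up.
- loupe: Black eye loupe, 41 mm across, 38 mm high, bystander; origin under its centre.
- timer: White lab timer with a display, 52 x 66 x 20 mm, bystander; origin under its centre.
- carrier_4: Round white and black wafer carrier, 66 mm across, 16 mm high, bystander; origin under its centre.
- tweezers_2: Black plastic tweezers lying flat, 15 x 119 x 10 mm, bystander; origin under their centre, y along them.
Things that resemble listed ones, but are neither listed nor needed, are in the scene too. Leave any purple look-alike of the kin_base alone.

How it is judged:
At the end, for the whole second after the job is handed in: The plate sits fully home: origin 38.5 to 41.2 mm above the base's (balls in the grooves), within 3 mm of its axis, level within 0.025 rad, nipple on the index mark's side (plate x within 0.85 rad of base x), released and at rest; bystanders within 30 mm of where they stood (horizontal distance between chuck_plate and kin_base below 0.003 m and z of chuck_plate in the frame of kin_base between 0.0385 and 0.0412 m and angle between the x axis of chuck_plate and the x axis of kin_base, either way round below 0.85 rad and angle between chuck_plate's own z axis and vertical below 0.025 rad and linear speed of chuck_plate below 0.01 m/s and distance of each of loupe, timer, carrier_4, tweezers_2 from where it was at the start of the episode below 0.03 m); the robot touches nothing.
It fails at once if the plate is landed, pressed or twisted hard on the base: over 110 N of contact in all (seated and left alone the springs make about 37 N) (contact force between chuck_plate and kin_base above 110 N).
It fails at once if the plate is tipped over (angle between chuck_plate's own z axis and vertical above 0.5 rad).
It fails at once if a bystander is pushed away (distance of any of loupe, timer, carrier_4, tweezers_2 from where it was at the start of the episode above 0.03 m).
It also fails if it takes over 58 s, if anything falls off the work surface, if the arm or the gripper's body presses on something with over 40 N, if the wrist force passes 120 N, or if a joint passes its speed limit or range.

## Robot

A 6-joint arm with a two-finger parallel gripper is mounted at the origin on a cart in front of the work surface, level with it; the furniture and walls round the work are solid. World frame = base frame: x ahead of the robot, y to its left, z up, the work surface at z = 0. Lengths are in m, angles in rad, forces in N, time in s.
With the tool pointing down it reaches from about 0.35 to 0.775 m from the base axis. Payload 5.5 kg.
Tool frame: the origin (TCP) lies between the finger pads, 19 mm behind the fingertips; this is the grasp point; z points along the fingers, y is the line along which they close (so a half turn about z gives the same grasp; the last joint's range is limited). The gripper opens to 85 mm and grips with 20 to 120 N. Pads are 22 mm wide; open, the fingers measure 114 mm over their backs; the gripper's body (76 mm by 85 mm) begins 54 mm behind the grasp point. The pads swing forward as they close: fully open they stand 13 mm farther back than shut.
Start: joints at [1.101, 0.313, 0.046, 1.304, 0, 1.431], TCP at [0.186, 0.544, 0.25] pointing down, gripper open.
Joint ranges: [-2.76, 2.76], [-0.86, 1.69], [-1.03, 1.26], [-2.2, 2.34], [-1.47, 1.5], [-3.14, 3.14]. Speed limits (rad/s): [2.57, 2.57, 3.14, 3.14, 3.14, 3.14].

## Interface

Orientations are given as a unit quaternion [w, x, y, z].
In Python, from workcell import env gives the robot as it stands. The module is installed in compiled form; this text tells all that it offers.
- The arm moves only by the tool carry_out, never from a script. Its argument "series" is a list of rows, each an object with "delta_rot": the turn, a rotation vector about the world's x, y, z normalised to -1 to 1, where 1 is 0.1 rad, a list of three; "travel": the shift along the world's x, y, z normalised to -1 to 1, where 1 is 0.025 m, a list of three; "fingers": the closure, from -1 (fully open) to 1 (shut). In form: [{"delta_rot": [ax, ay, az], "travel": [tx, ty, tz], "fingers": fingers}, ...]. A call has 1 to 5 rows; each row shifts and turns the commanded pose from where the row before left it; what a row does not reach is not made up. A row lasts 1/8 s, in which the tool goes at most 62.5 mm and 10.7 degrees, less where a joint would pass 70% of its speed; a pose out of reach is approached as far as the arm can. A call with a number of a shift or a turn outside -1 to 1 is refused whole. A call with a gripper value outside its range is refused whole. The fingers move at their own pace and stop on an object; "squeeze" is the grip in N (left out, the last holds). Time passes only in rows, so rows that do not move let the fingers close. It gives the time, the measured TCP pose, the force, the opening and the grip force at its end, in the units of the state.
- env.get_state(): the state, without advancing time (a new reading comes with each control period).
- env.read_camera(name): name is "side" or "top"; returns a dict with "color" (420x560x3 uint8, red, green, blue), "fx", "fy", "cx", "cy" (pixels), "D" ([k1, k2, p1, p2, k3] as OpenCV has them; the pictures are not rectified), "world_from_camera" (4x4, takes a point from camera to world coordinates). Camera axes: x right, y up, looking along -z (the intrinsics and any distortion apply to the point x, -y, -z); pixel columns grow to the right and rows downward; lengths in m; the calibration is good to about 2 mm. A picture is of the moment at which its call begins. There is no depth.
- env.hand_in(): hands the job in; it is judged then, once.
The state is a dict: "clock": time; "joint_pos": joint angles; "qvel": joint speeds; "tau": joint torques, N m; "tcp_pos": TCP position; "orientation": TCP orientation; "wrist_force": force on the tool from outside, world axes, zero at the start; "ft_torque": the same for the moment, N m; "finger_gap": finger opening in m; "grip_force": force on a finger pad.
Only numpy, scipy, OpenCV 4.12 (cv2) and the standard library are available. Lean on these libraries where they do the work, as an engineer would, in place of code of your own. Each camera call takes 0.05 s, during which the arm holds its last target. There are 200 camera calls.

## Working session

There is one attempt and no reset: what is moved stays moved. The work goes in short steps, Python scripts to look and compute and a tool call to move; the robot and the scene stay as the last step left them, time stands still between calls to the robot, and variables do not carry over. Pictures are saved under pics/ and viewed, at most 10 in all, crops included, and the job is handed in when it is done.

Besides the shell and the picture viewer there is one more tool, called after ">>>" as name([rows], argument=value, ...), one row to a line, values as JSON. carry_out: Moves the arm, as the interface text tells. Its arguments: {"type":"object","properties":{"series":{"type":"array","items":{"type":"object","properties":{"delta_rot":{"type":"array","items":{"type":"number"}},"travel":{"type":"array","items":{"type":"number"}},"fingers":{"type":"number"}}}},"squeeze":{"type":"number"}},"required":["series"]}

```bash
mkdir -p pics; python3 - <<'E'
from workcell import env
import cv2,numpy as np,json
s=env.get_state();print({k:np.round(v,3).tolist() for k,v in s.items()})
for n in("top","side"):
    r=env.read_camera(n);cv2.imwrite(f"pics/{n}0.png",r["color"][:,:,::-1])
    print(n,r["fx"],r["fy"],r["cx"],r["cy"],r["D"],np.round(r["world_from_camera"],4).tolist())
E
```

```text
{'clock': 0.0, 'joint_pos': [1.101, 0.314, 0.045, 1.304, -0.0, 1.431], 'qvel': [0.0, 0.001, 0.001, 0.0, 0.001, 0.0], 'tau': [0.001, -48.062, 29.854, 0.02, 0.0, 0.0], 'tcp_pos': [0.186, 0.544, 0.249], 'orientation': [-0.0, 0.164, 0.986, -0.001], 'wrist_force': [-0.322, 0.21, -0.252], 'ft_torque': [-0.039, -0.014, -0.029], 'grip_force': 0.0, 'finger_gap': 0.085}
top 518.915051634101 518.915051634101 280.6038742006238 215.36862633939182 [-0.19695486  0.          0.          0.          0.        ] [[-0.026, 0.9872, -0.1576, 0.3343], [-0.9997, -0.0261, 0.0016, 0.1693], [-0.0025, 0.1576, 0.9875, 1.3343], [0.0, 0.0, 0.0, 1.0]]
side 510.45483055979196 510.45483055979196 276.5480764692945 205.51282819476762 [-0.01975114  0.          0.          0.          0.        ] [[-0.9997, -0.0232, -0.0079, 0.5367], [0.0045, -0.4895, 0.872, 1.2607], [-0.0241, 0.8717, 0.4894, 0.7242], [0.0, 0.0, 0.0, 1.0]]
```

View pics/top0.png

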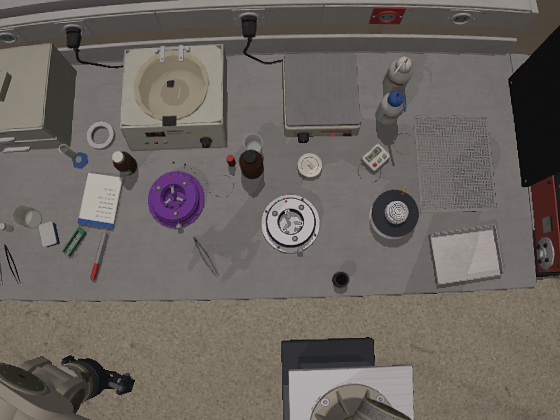

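View pics/side0.png

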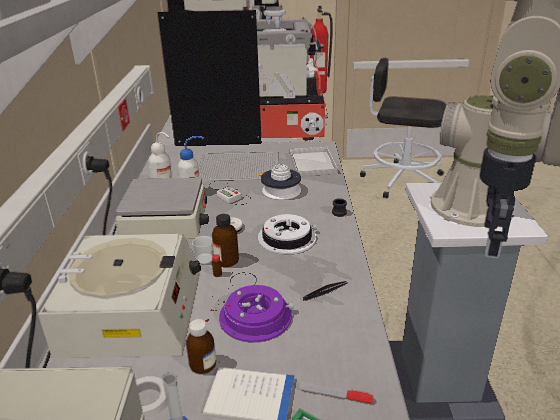

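The top view shows the plate in its cup at about (396,213) and the black/white base at (291,222). A purple look-alike stands at (176,199). The loupe is at (340,280), the timer at (375,157), the carrier at (310,165) and the tweezers at (205,255). The side view shows the plate at (281,182) and the base at (287,232). Next, enlarged crops.

```bash
python3 - <<'E'
import cv2,numpy as np
t=cv2.imread("pics/top0.png");s=cv2.imread("pics/side0.png")
f=lambda im,x,y,w,h:cv2.resize(im[y:y+h,x:x+w],(400,300),interpolation=cv2.INTER_CUBIC)
cv2.imwrite("pics/crops0.png",np.vstack([np.hstack([f(t,246,186,88,66),f(t,352,180,88,66)]),np.hstack([f(s,243,200,88,66),f(s,237,147,88,66)])]))
E
```

```text
(no output)
```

View pics/crops0.png

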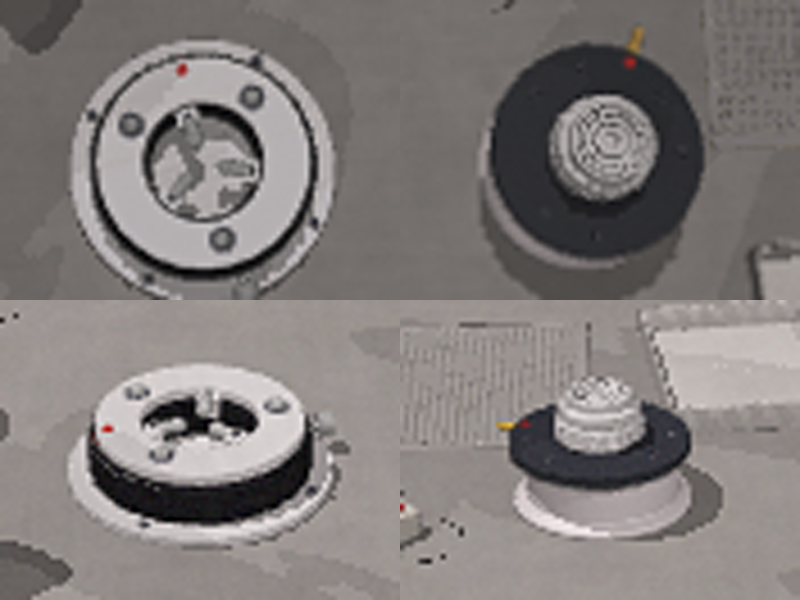

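Top left of the crops is the kin_base: white ring, red mark at top pixel (286,201), three balls at (275,214), (301,207) and (295,239). It fits the description; the purple one at (176,199) is the look-alike, which I leave alone. The plate has its red dot and brass nipple towards (402,192), and sits on the white cup. Now I triangulate.

```bash
cat > h.py <<'E'
import cv2,numpy as np
from workcell import env
def cams():
    return {n:env.read_camera(n) for n in("top","side")}
def ray(c,px):
    K=np.array([[c["fx"],0,c["cx"]],[0,c["fy"],c["cy"]],[0,0,1.]])
    u=cv2.undistortPoints(np.array(px,float).reshape(-1,1,2),K,np.array(c["D"]))[:,0]
    T=np.array(c["world_from_camera"]);d=np.c_[u[:,0],-u[:,1],-np.ones(len(u))]@T[:3,:3].T
    return T[:3,3],d/np.linalg.norm(d,axis=1)[:,None]
def onplane(c,px,z):
    o,d=ray(c,px);return o+d*((z-o[2])/d[:,2])[:,None]
def tri(C,pt,ps):
    A=np.zeros((3,3));b=np.zeros(3);R=[]
    for n,p in(("top",pt),("side",ps)):
        o,d=ray(C[n],p);P=np.eye(3)-np.outer(d[0],d[0]);A+=P;b+=P@o;R.append((P,o))
    x=np.linalg.solve(A,b);return x,[float(np.linalg.norm(P@(x-o))) for P,o in R]
def blob(im,near,r,cond):
    h,w=im.shape[:2];yy,xx=np.mgrid[:h,:w];a=im.astype(int)
    m=cond(a)&(np.hypot(xx-near[0],yy-near[1])<r);return np.array([xx[m].mean(),yy[m].mean()]) if m.any() else None,m
red=lambda a:(a[...,0]>110)&(a[...,1]<70)&(a[...,2]<80)
brass=lambda a:(a[...,0]>130)&(a[...,2]<90)&(a[...,1]>85)
dark=lambda a:(a.max(2)<62)
def circ(P):
    A=np.c_[2*P,np.ones(len(P))];s=np.linalg.lstsq(A,(P**2).sum(1),rcond=None)[0];return s[:2],np.sqrt(s[2]+s[:2]@s[:2])
E
python3 - <<'E'
from h import *
np.set_printoptions(precision=4,suppress=True)
C=cams();T,S=C["top"]["color"],C["side"]["color"]
# base
bt=[(274.6,213.5),(301.2,207.3),(294.8,238.6)];bs=[(278.4,234.1),(273.1,220.0),(303.9,223.1)]
B=[]
for a,b in zip(bt,bs):
    x,e=tri(C,a,b);B.append(x);print("ball",x,e)
B=np.array(B);c,r=circ(B[:,:2]);print("base c",c,r)
P=onplane(C["top"],bt,0.041);c2,r=circ(P[:,:2]);print("top only",P[:,:2],c2,r)
P=onplane(C["side"],bs,0.041);c3,r=circ(P[:,:2]);print("side only",c3,r)
rt,m1=blob(T,(286,201),6,red);rs,m2=blob(S,(266.8,228.3),6,red);print(rt,rs,m1.sum(),m2.sum())
x,e=tri(C,rt,rs);print("mark",x,e,"ang",np.arctan2(*(x[:2]-c)[::-1]))
# plate
rt,m1=blob(T,(402,193.5),6,red);rs,m2=blob(S,(265,174),6,red);print(rt,rs,m1.sum(),m2.sum())
x,e=tri(C,rt,rs);print("plate dot",x,e)
nt,m1=blob(T,(404,189),6,brass);ns,m2=blob(S,(260,174),7,brass);print(nt,ns,m1.sum(),m2.sum())
y,e=tri(C,nt,ns);print("nipple",y,e)
for n,near,r,z in(("top",(396,213),34,x[2]),("side",(281,182),27,x[2])):
    im=C[n]["color"];_,m=blob(im,near,r,dark)
    cs,_=cv2.findContours(m.astype(np.uint8),cv2.RETR_EXTERNAL,cv2.CHAIN_APPROX_NONE);k=max(cs,key=cv2.contourArea)
    h=cv2.convexHull(k)[:,0].astype(float)
    k=k[:,0].astype(float);q=onplane(C[n],k,x[2]);c,rr=circ(q[:,:2]);print(n,cv2.fitEllipse(k.astype(np.float32)),c,rr)
    d=np.hypot(*(q[:,:2]-c).T);q=q[abs(d-rr)<.004];c,rr=circ(q[:,:2]);print(c,rr,"yaw",np.arctan2(*(x[:2]-c)[::-1]),np.arctan2(*(y[:2]-c)[::-1]))
E
```

```text
ball [0.5451 0.1824 0.0372] [0.0012933443423384587, 0.0012933443423385732]
ball [0.5588 0.1146 0.0381] [0.0016278856108417482, 0.0016278856108418668]
ball [0.4793 0.1333 0.0378] [0.0017707114804100192, 0.0017707114804101222]
base c [0.5235 0.1428] 0.045161165121876484
top only [[0.5458 0.1823]
 [0.5599 0.1146]
 [0.4807 0.1332]] [0.5247 0.1425] 0.04496672944582282
side only [0.5222 0.149 ] 0.04536182187882064
[285.6667 200.6667] [266.5 228. ] 3 2
mark [0.5762 0.1536 0.0383] [0.002294204108017038, 0.0022942041080172386] ang 0.2018741179878579
[402.3333 193.3333] [264. 174.] 3 1
plate dot [ 0.5868 -0.1453  0.0468] [0.0017209692818007036, 0.0017209692818006518]
[403.6 188. ] [259.6 174.2] 5 5
nipple [ 0.6008 -0.1501  0.0442] [0.002083647216379317, 0.0020836472163792787]
top ((394.73101806640625, 213.1005096435547), (44.59700012207031, 46.76776885986328), 130.15432739257812) [ 0.5383 -0.1228] 0.05881518500102961
[ 0.5387 -0.1229] 0.059065235724688726 yaw -0.4346053153185137 -0.41264370803280287
side ((280.5574951171875, 178.2453155517578), (17.28619384765625, 35.09836959838867), 89.20698547363281) [ 0.5353 -0.1116] 0.048163555506964925
[ 0.5357 -0.1097] 0.048296139572433346 yaw -0.6079949494965535 -0.5555723950401966
```

>>> carry_out([
  {"travel":[0.47,-0.89,-0.13],"delta_rot":[0,0,0],"fingers":-1},
  {"travel":[0.47,-0.89,-0.13],"delta_rot":[0,0,0],"fingers":-1},
  {"travel":[0.47,-0.89,-0.13],"delta_rot":[0,0,0],"fingers":-1},
  {"travel":[0.47,-0.89,-0.13],"delta_rot":[0,0,0],"fingers":-1},
  {"travel":[0.47,-0.89,-0.13],"delta_rot":[0,0,0],"fingers":-1},
])

```text
clock: 0.82
tcp_pos: [0.2452, 0.432, 0.2335]
orientation: [-0.0, 0.164, 0.986, -0.0]
wrist_force: [0.1, 0.1, 0.0]
finger_gap: 0.0855
grip_force: 0.0
```

>>> carry_out([
  {"travel":[0.47,-0.89,-0.13],"delta_rot":[0,0,0],"fingers":-1},
  {"travel":[0.47,-0.89,-0.13],"delta_rot":[0,0,0],"fingers":-1},
  {"travel":[0.47,-0.89,-0.13],"delta_rot":[0,0,0],"fingers":-1},
  {"travel":[0.47,-0.89,-0.13],"delta_rot":[0,0,0],"fingers":-1},
  {"travel":[0.47,-0.89,-0.13],"delta_rot":[0,0,0],"fingers":-1},
])

```text
clock: 1.45
tcp_pos: [0.304, 0.3207, 0.2173]
orientation: [-0.0, 0.164, 0.986, 0.0]
wrist_force: [-0.1, 0.5, -0.3]
finger_gap: 0.0853
grip_force: 0.0
```

>>> carry_out([
  {"travel":[0.47,-0.89,-0.13],"delta_rot":[0,0,0],"fingers":-1},
  {"travel":[0.47,-0.89,-0.13],"delta_rot":[0,0,0],"fingers":-1},
  {"travel":[0.47,-0.89,-0.13],"delta_rot":[0,0,0],"fingers":-1},
  {"travel":[0.47,-0.89,-0.13],"delta_rot":[0,0,0],"fingers":-1},
  {"travel":[0.47,-0.89,-0.13],"delta_rot":[0,0,0],"fingers":-1},
])

```text
clock: 2.08
tcp_pos: [0.3627, 0.2095, 0.2011]
orientation: [0.0, 0.164, 0.986, 0.0]
wrist_force: [0.2, -0.7, -0.5]
finger_gap: 0.0853
grip_force: 0.0
```

>>> carry_out([
  {"travel":[0.47,-0.89,-0.13],"delta_rot":[0,0,0],"fingers":-1},
  {"travel":[0.47,-0.89,-0.13],"delta_rot":[0,0,0],"fingers":-1},
  {"travel":[0.47,-0.89,-0.13],"delta_rot":[0,0,0],"fingers":-1},
  {"travel":[0.47,-0.89,-0.13],"delta_rot":[0,0,0],"fingers":-1},
  {"travel":[0.47,-0.89,-0.13],"delta_rot":[0,0,0],"fingers":-1},
])

```text
clock: 2.7
tcp_pos: [0.4215, 0.0983, 0.1849]
orientation: [-0.0, 0.164, 0.986, 0.0]
wrist_force: [-0.1, 0.8, -0.2]
finger_gap: 0.0856
grip_force: 0.0
```

>>> carry_out([
  {"travel":[0.47,-0.89,-0.13],"delta_rot":[0,0,0],"fingers":-1},
  {"travel":[0.47,-0.89,-0.13],"delta_rot":[0,0,0],"fingers":-1},
  {"travel":[0.47,-0.89,-0.13],"delta_rot":[0,0,0],"fingers":-1},
  {"travel":[0.47,-0.89,-0.13],"delta_rot":[0,0,0],"fingers":-1},
  {"travel":[0.47,-0.89,-0.13],"delta_rot":[0,0,0],"fingers":-1},
])

```text
clock: 3.32
tcp_pos: [0.4802, -0.013, 0.1686]
orientation: [-0.0, 0.164, 0.986, 0.0]
wrist_force: [-0.3, 0.1, 0.4]
finger_gap: 0.0852
grip_force: 0.0
```

>>> carry_out([
  {"travel":[0.47,-0.89,-0.13],"delta_rot":[0,0,0],"fingers":-1},
  {"travel":[0.47,-0.89,-0.13],"delta_rot":[0,0,0],"fingers":-1},
  {"travel":[0.47,-0.89,-0.13],"delta_rot":[0,0,0],"fingers":-1},
  {"travel":[0.47,-0.89,-0.13],"delta_rot":[0,0,0],"fingers":-1},
  {"travel":[0.47,-0.89,-0.13],"delta_rot":[0,0,0],"fingers":-1},
])

```text
clock: 3.95
tcp_pos: [0.5394, -0.1248, 0.1523]
orientation: [0.0, 0.164, 0.986, 0.0]
wrist_force: [0.7, 0.1, 0.1]
finger_gap: 0.0856
grip_force: 0.0
```

>>> carry_out([
  {"travel":[-0.02,0.02,-1],"delta_rot":[0,0,0],"fingers":-1},
  {"travel":[-0.02,0.03,-1],"delta_rot":[0,0,0],"fingers":-1},
  {"travel":[0,0,-0.7],"delta_rot":[0,0,0],"fingers":-1},
  {"travel":[0,0,-0.4],"delta_rot":[0,0,0],"fingers":-1},
  {"travel":[0,0,-0.2],"delta_rot":[0,0,0],"fingers":-1},
], squeeze=20)

```text
clock: 4.58
tcp_pos: [0.5379, -0.1225, 0.0696]
orientation: [-0.0, 0.164, 0.986, 0.0]
wrist_force: [1.5, 0.1, 0.1]
finger_gap: 0.0854
grip_force: 0.0
```

>>> carry_out([
  {"travel":[0,0,0],"delta_rot":[0,0,0],"fingers":0},
  {"travel":[0,0,0],"delta_rot":[0,0,0],"fingers":0},
  {"travel":[0,0,0],"delta_rot":[0,0,0],"fingers":0},
  {"travel":[0,0,0],"delta_rot":[0,0,0],"fingers":0},
], squeeze=20)

```text
clock: 5.08
tcp_pos: [0.5383, -0.1224, 0.0709]
orientation: [0.001, 0.164, 0.986, -0.0]
wrist_force: [-1.9, 0.1, 5.0]
finger_gap: 0.0563
grip_force: 21.7
```

>>> carry_out([
  {"travel":[0,0,0.05],"delta_rot":[0,0,0],"fingers":-1},
  {"travel":[0,0,0.05],"delta_rot":[0,0,0],"fingers":-1},
  {"travel":[0,0,0],"delta_rot":[0,0,-1],"fingers":-1},
  {"travel":[0,0,0],"delta_rot":[0,0,-1],"fingers":-1},
  {"travel":[0,0,0],"delta_rot":[0,0,-1],"fingers":-1},
])

```text
clock: 5.7
tcp_pos: [0.5376, -0.1222, 0.0723]
orientation: [-0.0, 0.311, 0.95, 0.0]
wrist_force: [-0.8, -0.5, -0.4]
finger_gap: 0.0852
grip_force: 0.0
```

>>> carry_out([
  {"travel":[0,0,0],"delta_rot":[0,0,-1],"fingers":-1},
  {"travel":[0,0,0],"delta_rot":[0,0,-1],"fingers":-1},
  {"travel":[0,0,0],"delta_rot":[0,0,-1],"fingers":-1},
  {"travel":[0,0,0],"delta_rot":[0,0,-1],"fingers":-1},
  {"travel":[0,0,0],"delta_rot":[0,0,-1],"fingers":-1},
])

```text
clock: 6.32
tcp_pos: [0.5376, -0.1222, 0.0723]
orientation: [-0.0, 0.537, 0.844, -0.0]
wrist_force: [0.9, -0.8, -0.4]
finger_gap: 0.0854
grip_force: 0.0
```

>>> carry_out([
  {"travel":[0,0,0],"delta_rot":[0,0,-1],"fingers":-1},
  {"travel":[0,0,0],"delta_rot":[0,0,-1],"fingers":-1},
  {"travel":[0,0,0],"delta_rot":[0,0,-1],"fingers":-1},
  {"travel":[0,0,0],"delta_rot":[0,0,-1],"fingers":-1},
  {"travel":[0,0,0],"delta_rot":[0,0,-1],"fingers":-1},
])

```text
clock: 6.95
tcp_pos: [0.5376, -0.1222, 0.0723]
orientation: [-0.0, 0.729, 0.685, -0.0]
wrist_force: [0.8, 0.4, 1.2]
finger_gap: 0.0855
grip_force: 0.0
```

>>> carry_out([
  {"travel":[0,0,0],"delta_rot":[0,0,-1],"fingers":-1},
  {"travel":[0,0,0],"delta_rot":[0,0,-1],"fingers":-1},
  {"travel":[0,0,0],"delta_rot":[0,0,-0.7],"fingers":-1},
])

```text
clock: 7.32
tcp_pos: [0.5376, -0.1222, 0.0723]
orientation: [-0.0, 0.814, 0.581, -0.0]
wrist_force: [-0.9, 0.3, -0.5]
finger_gap: 0.0857
grip_force: 0.0
```

>>> carry_out([
  {"travel":[0,0,0],"delta_rot":[0,0,0],"fingers":0},
  {"travel":[0,0,0],"delta_rot":[0,0,0],"fingers":0},
  {"travel":[0,0,0],"delta_rot":[0,0,0],"fingers":0},
  {"travel":[0,0,0],"delta_rot":[0,0,0],"fingers":0},
], squeeze=20)

```text
clock: 7.82
tcp_pos: [0.538, -0.1223, 0.0729]
orientation: [0.0, 0.813, 0.582, 0.0]
wrist_force: [-0.6, 0.5, 4.7]
finger_gap: 0.0565
grip_force: 21.2
```

>>> carry_out([
  {"travel":[0,0,0],"delta_rot":[0,0,0],"fingers":-0.6},
  {"travel":[0,0,-0.05],"delta_rot":[0,0,0],"fingers":-0.6},
  {"travel":[0,0,-0.05],"delta_rot":[0,0,0],"fingers":-0.6},
])

```text
clock: 8.2
tcp_pos: [0.5375, -0.1221, 0.0697]
orientation: [-0.0, 0.813, 0.582, -0.0]
wrist_force: [0.2, 0.1, 0.8]
finger_gap: 0.0684
grip_force: 0.0
```

>>> carry_out([
  {"travel":[0,0,0],"delta_rot":[0,0,0],"fingers":0.3},
  {"travel":[0,0,0],"delta_rot":[0,0,0],"fingers":0.3},
  {"travel":[0,0,0],"delta_rot":[0,0,0],"fingers":0.3},
  {"travel":[0,0,0],"delta_rot":[0,0,0],"fingers":0.3},
], squeeze=30)

```text
clock: 8.7
tcp_pos: [0.5378, -0.1222, 0.07]
orientation: [0.0, 0.813, 0.582, 0.0]
wrist_force: [0.3, 0.2, 0.4]
finger_gap: 0.0566
grip_force: 32.2
```

>>> carry_out([
  {"travel":[0,0,0.2],"delta_rot":[0,0,0],"fingers":0.3},
  {"travel":[0,0,0.4],"delta_rot":[0,0,0],"fingers":0.3},
  {"travel":[0,0,0.8],"delta_rot":[0,0,0],"fingers":0.3},
  {"travel":[0,0,1],"delta_rot":[0,0,0],"fingers":0.3},
  {"travel":[0,0,0.8],"delta_rot":[0,0,0],"fingers":0.3},
])

```text
clock: 9.32
tcp_pos: [0.5377, -0.1222, 0.1513]
orientation: [0.0, 0.813, 0.582, 0.0]
wrist_force: [0.0, 0.5, -5.3]
finger_gap: 0.0565
grip_force: 33.3
```

>>> carry_out([
  {"travel":[-0.05,0.88,0],"delta_rot":[0,0,0.51],"fingers":0.3},
  {"travel":[-0.05,0.88,0],"delta_rot":[0,0,0.51],"fingers":0.3},
  {"travel":[-0.05,0.88,0],"delta_rot":[0,0,0.51],"fingers":0.3},
  {"travel":[-0.05,0.88,0],"delta_rot":[0,0,0.51],"fingers":0.3},
  {"travel":[-0.05,0.88,0],"delta_rot":[0,0,0.51],"fingers":0.3},
])

```text
clock: 9.95
tcp_pos: [0.5303, -0.0104, 0.1492]
orientation: [-0.001, 0.732, 0.682, -0.0]
wrist_force: [-0.4, -0.7, -5.0]
finger_gap: 0.0564
grip_force: 33.3
```

>>> carry_out([
  {"travel":[-0.05,0.88,0],"delta_rot":[0,0,0.51],"fingers":0.3},
  {"travel":[-0.05,0.88,0],"delta_rot":[0,0,0.51],"fingers":0.3},
  {"travel":[-0.05,0.88,0],"delta_rot":[0,0,0.51],"fingers":0.3},
  {"travel":[-0.05,0.88,0],"delta_rot":[0,0,0.51],"fingers":0.3},
  {"travel":[-0.05,0.88,0],"delta_rot":[0,0,0.51],"fingers":0.3},
])

```text
clock: 10.58
tcp_pos: [0.5238, 0.0994, 0.1492]
orientation: [-0.001, 0.639, 0.769, -0.001]
wrist_force: [0.8, 0.1, -4.9]
finger_gap: 0.056
grip_force: 33.3
```

>>> carry_out([
  {"travel":[-0.03,0.88,0],"delta_rot":[0,0,0.51],"fingers":0.3},
  {"travel":[-0.02,0.88,0],"delta_rot":[0,0,0.5],"fingers":0.3},
  {"travel":[0,0,-0.3],"delta_rot":[0,0,0],"fingers":0.3},
  {"travel":[0,0,-0.3],"delta_rot":[0,0,0],"fingers":0.3},
])

```text
clock: 11.08
tcp_pos: [0.523, 0.1421, 0.134]
orientation: [-0.0, 0.6, 0.8, -0.001]
wrist_force: [1.0, -0.5, -5.1]
finger_gap: 0.056
grip_force: 33.4
```

```bash
python3 - <<'E'
from h import *
C=cams();T,S=C["top"]["color"],C["side"]["color"];np.savez("c1.npz",T=T,S=S)
print(env.get_state()["tcp_pos"],env.get_state()["orientation"])
f=lambda im,x,y,w,h:cv2.resize(im[y:y+h,x:x+w,::-1],(400,300),interpolation=cv2.INTER_CUBIC)
cv2.imwrite("pics/hover.png",np.hstack([f(T,240,180,104,78),f(S,237,175,104,78)]))
E
```

```text
[0.52264915 0.14134054 0.13340043] [-0.00105058  0.60088473  0.79933422 -0.00111756]
```

View pics/hover.png

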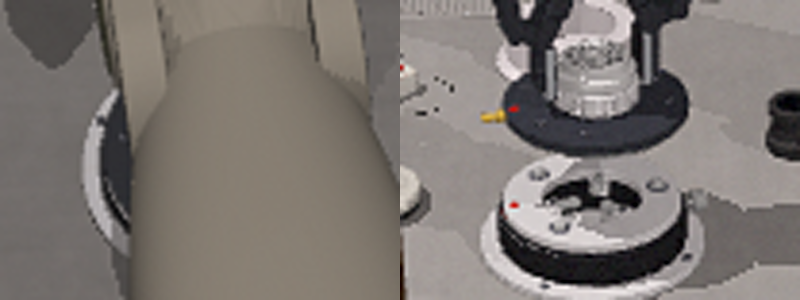

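In the hover crop the top view is blocked by the arm. The side view shows the plate level above the base, with the plate dot at about (266,203), the base mark at (266,228), and both on the same side. I calibrate the side camera against the known TCP.

```bash
python3 - <<'E'
from h import *
np.set_printoptions(precision=4,suppress=True)
C={"side":env.read_camera("side")};c=C["side"];S=c["color"]
s=env.get_state();tcp=np.array(s["tcp_pos"]);zo=tcp[2]-.036
rs,m=blob(S,(266.4,202.8),5,red);print("plate dot px",rs,m.sum());p=onplane(c,[rs],zo+.0135)[0]
print("dot side",p, "rel tcp",p[:2]-tcp[:2],np.arctan2(*(p[:2]-tcp[:2])[::-1]))
ns,m=blob(S,(365/3.846+0,0),1,red)
ns,m=blob(S,(237+92/3.846,175+117/3.846),7,brass);q=onplane(c,[ns],zo+.0095)[0];print("nipple",ns,q[:2]-tcp[:2],np.arctan2(*(q[:2]-tcp[:2])[::-1]))
rb,m=blob(S,(266.4,228),5,red);b=onplane(c,[rb],.038)[0];print("mark px",rb,m.sum(),b)
# gray extents, print rows
g=S.max(2)
for r in (199,202,204,206,208):print(r,g[r,258:272],g[r,408-0-0-0-0-0-0-0-0-0-0-0-0-0-0-0-100:322])
print("disc bottom col",[ (x,g[205:222,x].tolist()) for x in(286,292,298)])
# predicted projection of disc and base features
K=np.array([[c["fx"],0,c["cx"]],[0,c["fy"],c["cy"]],[0,0,1.]]);W=np.linalg.inv(c["world_from_camera"])
def proj(P):
    P=np.atleast_2d(P)@W[:3,:3].T+W[:3,3];P=P*[1,-1,-1];return cv2.projectPoints(P.reshape(-1,1,3),np.zeros(3),np.zeros(3),K,np.array(c["D"]))[0][:,0]
a=np.linspace(0,2*np.pi,721);ci=np.c_[np.cos(a),np.sin(a)]
for z,r in((zo+.0055,.061),(zo+.0135,.061)):
    e=proj(np.c_[tcp[:2]+r*ci,np.full(721,z)]);print("disc pred z",z,"cols",e[:,0].min(),e[:,0].max(),"rows",e[:,1].min(),e[:,1].max())
for n,bc in(("tri",(.5235,.1428)),):
    e=proj(np.c_[np.array(bc)+.045*np.c_[np.cos(.2+np.radians([50,310,180])),np.sin(.2+np.radians([50,310,180]))],np.full(3,.041)]);print("balls pred",e)
E
```

```text
plate dot px [266.3333 202.6667] 3
dot side [0.5719 0.1534 0.1115] rel tcp [0.0488 0.0122] 0.2442829939983768
nipple [260.9167 204.5833] [0.0624 0.0141] 0.22247069296208358
mark px [266.5 228. ] 2 [0.574  0.1539 0.038 ]
199 [161 158 161 158 160 169  60  55  60  60  57  59  62  58] [ 39  38  39  32 152 150 146 144 145 147 150 151 150 148]
202 [162 162 160 164 166 113  64 105 153 108  66  63  60  64] [ 43  44  40  35 117 146 145 145 145 144 148 147 147 146]
204 [189 216 233 227 215 224  98  66  67  67  69  67  67  68] [ 47  37  39  62 164 161 158 158 159 159 148 149 144 146]
206 [138 133 133 122 138 141  85  41  62  63  66  66  64  66] [ 60  39  67 166 159 159 159 158 159 155 158 161 159 161]
208 [165 162 164 163 161 164 170 112  38  36  52  65  64  70] [ 35  97 160 157 158 161 160 158 156 155 155 159 145 147]
disc bottom col [(286, [100, 64, 67, 65, 76, 64, 65, 68, 47, 38, 93, 133, 136, 133, 166, 153, 170]), (292, [35, 64, 65, 66, 69, 61, 67, 61, 45, 41, 119, 160, 158, 157, 165, 163, 159]), (298, [65, 67, 65, 66, 66, 67, 57, 45, 37, 99, 151, 155, 156, 155, 155, 155, 154])]
disc pred z 0.1035080251218308 cols 261.64015695237157 310.34124097055127 rows 191.31887040870015 214.96678164746402
disc pred z 0.11150802512183079 cols 261.51712190770263 310.3676973652482 rows 188.59872526938298 212.08595860358878
balls pred [[277.9107 232.7122]
 [272.4946 218.9737]
 [303.2104 222.0595]]
```

```bash
python3 - <<'E'
from h import *
np.set_printoptions(precision=4,suppress=True)
C=cams();T=cv2.imread("pics/top0.png")[:,:,::-1];S=cv2.imread("pics/side0.png")[:,:,::-1]
def dk(im,near,r,q):
    g=im.max(2).astype(float);yy,xx=np.mgrid[:g.shape[0],:g.shape[1]];d=np.hypot(xx-near[0],(yy-near[1])*q)
    bg=np.median(g[(d>r)&(d<r+2)]);w=np.clip(bg-12-g,0,None)*(d<=r);return np.array([(w*xx).sum(),(w*yy).sum()])/w.sum()
bt=[(274.2,213.1),(300.8,206.9),(294.4,238.2)];bs=[(278,233.7),(272.7,219.6),(303.5,222.7)]
bt=[dk(T,b,3.6,1) for b in bt];bs=[dk(S,b,4,1.4) for b in bs]
print(np.array(bt),np.array(bs))
for z in(.039,.040,.041):
    for n,b in(("top",bt),("side",bs)):
        P=onplane(C[n],b,z)[:,:2];c,r=circ(P);d=P-c
        print(z,n,c,r,np.arctan2(d[:,1],d[:,0])-np.radians([50,-50,-180]))
B=np.array([tri(C,a,b)[0] for a,b in zip(bt,bs)]);print(B,circ(B[:,:2]))
# hole/ring outline in side view, extents of dark drum
g=S.max(2)
for r in(229,232,235):print(r,g[r,256:268],g[r,306:318])
E
```

```text
[[274.4455 213.1231]
 [300.96   206.9815]
 [294.5387 238.3316]] [[278.2798 233.6732]
 [272.6883 220.1361]
 [303.5093 223.1041]]
0.039 top [0.5258 0.143 ] 0.04504785742881105 [0.204  0.2046 0.2063]
0.039 side [0.5226 0.1444] 0.04475132558430468 [0.1968 0.2223 0.1948]
0.04 top [0.5256 0.143 ] 0.04501307883968236 [0.204  0.2046 0.2063]
0.04 side [0.5226 0.1461] 0.04468601648600173 [0.1968 0.2223 0.1948]
0.041 top [0.5255 0.143 ] 0.04497830025055561 [0.204  0.2046 0.2063]
0.041 side [0.5227 0.1477] 0.04462070738770259 [0.1968 0.2223 0.1948]
[[0.5456 0.1828 0.0388]
 [0.5598 0.1152 0.038 ]
 [0.4802 0.1339 0.0382]] (array([0.5243, 0.1431]), np.float64(0.04508017132088198))
229 [145 148 143 144 144 162 111  46 196 198 197 196] [215 216 222 163  29  42 159 109  99 112 127 161]
232 [147 146 144 174 203 207  83  18  72 159 184 199] [198 159 124  32  14  50 162 154 150 101 100 102]
235 [147 142 185 196 199 207 131  33  24  62  28  78] [ 18  19  20  21  20  49 159 157 150 228 166 159]
```

>>> carry_out([
  {"travel":[0.06,0.05,-0.3],"delta_rot":[0,0,0],"fingers":0.3},
  {"travel":[0.06,0.05,-0.5],"delta_rot":[0,0,0],"fingers":0.3},
  {"travel":[0,0,-0.4],"delta_rot":[0,0,0],"fingers":0.3},
  {"travel":[0,0,-0.2],"delta_rot":[0,0,0],"fingers":0.3},
  {"travel":[0,0,-0.1],"delta_rot":[0,0,0],"fingers":0.3},
])

```text
clock: 11.95
tcp_pos: [0.5267, 0.1443, 0.0969]
orientation: [-0.0, 0.601, 0.799, -0.0]
wrist_force: [-1.2, -1.3, -4.1]
finger_gap: 0.0562
grip_force: 33.3
```

>>> carry_out([
  {"travel":[-0.02,-0.02,-0.08],"delta_rot":[0,0,0],"fingers":0.3},
  {"travel":[0,0,-0.06],"delta_rot":[0,0,0],"fingers":0.3},
  {"travel":[0,0,-0.06],"delta_rot":[0,0,0],"fingers":0.3},
  {"travel":[0,0,0],"delta_rot":[0,0,0],"fingers":0.3},
])

```text
clock: 12.45
tcp_pos: [0.5261, 0.1438, 0.0926]
orientation: [-0.0, 0.601, 0.799, -0.0]
wrist_force: [-1.1, -1.3, -3.2]
finger_gap: 0.0564
grip_force: 33.5
```

```bash
python3 - <<'E'
from workcell import env
import numpy as np
s=env.get_state();print({k:np.round(s[k],4).tolist() for k in("clock","tcp_pos","wrist_force","ft_torque","grip_force")})
E
```

```text
{'clock': 12.45, 'tcp_pos': [0.5261, 0.1438, 0.0926], 'wrist_force': [-1.1069, -1.2784, -3.1658], 'ft_torque': [-0.077, 0.4488, 0.0161], 'grip_force': 33.4796}
```

>>> carry_out([
  {"travel":[0,0,-0.06],"delta_rot":[0,0,0],"fingers":0.3},
  {"travel":[0,0,-0.06],"delta_rot":[0,0,0],"fingers":0.3},
  {"travel":[0,0,0],"delta_rot":[0,0,0],"fingers":0.3},
])

```text
clock: 12.82
tcp_pos: [0.5269, 0.1439, 0.0909]
orientation: [0.001, 0.601, 0.799, 0.001]
wrist_force: [-3.3, -0.5, 5.3]
finger_gap: 0.0562
grip_force: 34.3
```

>>> carry_out([
  {"travel":[-0.02,0,-0.06],"delta_rot":[0,0,0],"fingers":0.3},
  {"travel":[-0.02,0,-0.06],"delta_rot":[0,0,0],"fingers":0.3},
  {"travel":[0,0,0],"delta_rot":[0,0,0],"fingers":0.3},
])

```text
clock: 13.2
tcp_pos: [0.5277, 0.1441, 0.089]
orientation: [0.002, 0.601, 0.799, 0.002]
wrist_force: [-2.1, -0.2, 7.0]
finger_gap: 0.0565
grip_force: 34.3
```

>>> carry_out([
  {"travel":[-0.02,0,-0.06],"delta_rot":[0,0,0],"fingers":0.3},
  {"travel":[-0.02,0,-0.06],"delta_rot":[0,0,0],"fingers":0.3},
  {"travel":[0,0,0],"delta_rot":[0,0,0],"fingers":0.3},
])

```text
clock: 13.58
tcp_pos: [0.527, 0.1441, 0.0853]
orientation: [0.002, 0.601, 0.799, 0.002]
wrist_force: [1.5, -0.3, 2.7]
finger_gap: 0.0561
grip_force: 33.9
```

>>> carry_out([
  {"travel":[0,0,-0.06],"delta_rot":[0,0,0],"fingers":0.3},
  {"travel":[0,0,-0.03],"delta_rot":[0,0,0],"fingers":0.3},
  {"travel":[0,0,0],"delta_rot":[0,0,0],"fingers":0.3},
])

```text
clock: 13.95
tcp_pos: [0.524, 0.1437, 0.0797]
orientation: [-0.001, 0.601, 0.799, -0.001]
wrist_force: [3.6, 0.6, -12.9]
finger_gap: 0.0562
grip_force: 34.5
```

>>> carry_out([
  {"travel":[0.02,0,-0.03],"delta_rot":[0,0,0],"fingers":0.3},
  {"travel":[0.02,0,-0.03],"delta_rot":[0,0,0],"fingers":0.3},
  {"travel":[0,0,0],"delta_rot":[0,0,0],"fingers":0.3},
])

```text
clock: 14.32
tcp_pos: [0.5248, 0.1437, 0.0788]
orientation: [-0.001, 0.601, 0.799, -0.001]
wrist_force: [3.3, 0.2, -15.7]
finger_gap: 0.0565
grip_force: 35.0
```

```bash
python3 - <<'E'
from workcell import env
import numpy as np
s=env.get_state();print({k:np.round(s[k],4).tolist() for k in("clock","tcp_pos","wrist_force","ft_torque","grip_force")})
E
```

```text
{'clock': 14.325, 'tcp_pos': [0.5248, 0.1437, 0.0788], 'wrist_force': [3.3195, 0.2426, -15.6639], 'ft_torque': [0.1743, -0.8573, 0.0047], 'grip_force': 35.0254}
```

>>> carry_out([
  {"travel":[0.02,0,-0.04],"delta_rot":[0,0,0],"fingers":0.3},
  {"travel":[0.01,0,-0.04],"delta_rot":[0,0,0],"fingers":0.3},
  {"travel":[0,0,0],"delta_rot":[0,0,0],"fingers":0.3},
])

```text
clock: 14.7
tcp_pos: [0.5256, 0.1436, 0.077]
orientation: [-0.0, 0.601, 0.799, -0.001]
wrist_force: [2.1, 0.5, -18.1]
finger_gap: 0.0559
grip_force: 35.5
```

```bash
python3 - <<'E'
from workcell import env
import numpy as np
s=env.get_state();print({k:np.round(s[k],4).tolist() for k in("clock","tcp_pos","wrist_force","ft_torque","grip_force")})
E
```

```text
{'clock': 14.7, 'tcp_pos': [0.5256, 0.1436, 0.077], 'wrist_force': [2.0843, 0.4681, -18.0655], 'ft_torque': [0.1122, -0.6596, -0.0324], 'grip_force': 35.5146}
```

>>> carry_out([
  {"travel":[0.01,0,-0.03],"delta_rot":[0,0,0],"fingers":0.3},
  {"travel":[0,0,-0.03],"delta_rot":[0,0,0],"fingers":0.3},
  {"travel":[0,0,0],"delta_rot":[0,0,0],"fingers":0.3},
])

```text
clock: 15.08
tcp_pos: [0.526, 0.1438, 0.0765]
orientation: [-0.0, 0.601, 0.799, -0.0]
wrist_force: [-1.4, 0.8, -9.2]
finger_gap: 0.0563
grip_force: 36.2
```

```bash
python3 - <<'E'
from h import *
s=env.get_state();print({k:np.round(s[k],4).tolist() for k in("clock","tcp_pos","wrist_force","ft_torque","grip_force")})
S=env.read_camera("side")["color"]
cv2.imwrite("pics/seat.png",cv2.resize(S[185:263,235:339,::-1],(800,600),interpolation=cv2.INTER_CUBIC))
E
```

```text
{'clock': 15.075, 'tcp_pos': [0.526, 0.1438, 0.0765], 'wrist_force': [-1.3707, 0.7836, -9.2158], 'ft_torque': [-0.0385, 0.3682, -0.2284], 'grip_force': 36.1955}
```

View pics/seat.png

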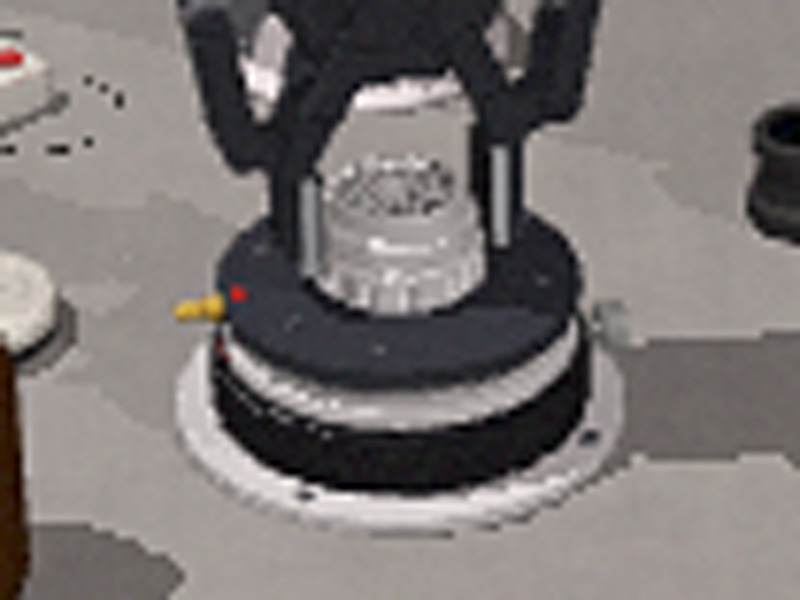

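In the seat crop the plate sits level and low over the ring, with the dot and nipple right above the base's mark. The drop in the downward pull plus a yaw torque suggests a groove flank is touching, so I turn slightly with the torque.

>>> carry_out([
  {"travel":[0,0,0],"delta_rot":[0,0,-0.15],"fingers":0.3},
  {"travel":[0,0,-0.02],"delta_rot":[0,0,-0.15],"fingers":0.3},
  {"travel":[0,0,0],"delta_rot":[0,0,0],"fingers":0.3},
])

```text
clock: 15.5
tcp_pos: [0.5261, 0.1438, 0.0764]
orientation: [0.0, 0.612, 0.791, -0.0]
wrist_force: [-4.8, -0.9, -2.1]
finger_gap: 0.0561
grip_force: 36.9
```

```bash
python3 - <<'E'
from h import *
s=env.get_state();print({k:np.round(s[k],4).tolist() for k in("clock","tcp_pos","orientation","wrist_force","ft_torque","grip_force")})
E
```

```text
{'clock': 15.5, 'tcp_pos': [0.5261, 0.1438, 0.0764], 'orientation': [0.0, 0.6122, 0.7907, -0.0002], 'wrist_force': [-4.8342, -0.8922, -2.0816], 'ft_torque': [-0.2698, 1.0938, 0.8402], 'grip_force': 36.9347}
```

Torque swings from −0.23 to +0.84 N·m over 0.03 rad, so the grooves have captured the balls. I turn back to zero torque and release.

>>> carry_out([
  {"travel":[-0.02,0,0],"delta_rot":[0,0,0.12],"fingers":0.3},
  {"travel":[0,0,0],"delta_rot":[0,0,0.11],"fingers":0.3},
  {"travel":[0,0,0],"delta_rot":[0,0,0],"fingers":0.3},
], squeeze=20)

```text
clock: 15.88
tcp_pos: [0.5261, 0.1438, 0.0762]
orientation: [0.0, 0.604, 0.797, 0.0]
wrist_force: [-4.9, -0.4, -0.6]
finger_gap: 0.0563
grip_force: 37.1
```

```bash
python3 - <<'E'
from h import *
s=env.get_state();print({k:np.round(s[k],4).tolist() for k in("clock","tcp_pos","orientation","wrist_force","ft_torque","grip_force")})
E
```

```text
{'clock': 15.875, 'tcp_pos': [0.5261, 0.1438, 0.0762], 'orientation': [0.0001, 0.6037, 0.7972, 0.0002], 'wrist_force': [-4.9122, -0.3838, -0.5841], 'ft_torque': [-0.1873, 1.145, 0.0578], 'grip_force': 37.072}
```

>>> carry_out([
  {"travel":[0,0,0],"delta_rot":[0,0,0],"fingers":-0.35},
  {"travel":[0,0,0],"delta_rot":[0,0,0],"fingers":-0.7},
  {"travel":[0,0,0],"delta_rot":[0,0,0],"fingers":-1},
  {"travel":[0,0,0],"delta_rot":[0,0,0],"fingers":-1},
])

```text
clock: 16.38
tcp_pos: [0.5271, 0.1439, 0.0763]
orientation: [0.001, 0.604, 0.797, 0.001]
wrist_force: [-0.2, -0.7, 0.1]
finger_gap: 0.0852
grip_force: 0.0
```

```bash
python3 - <<'E'
from h import *
s=env.get_state();print({k:np.round(s[k],4).tolist() for k in("clock","tcp_pos","wrist_force","ft_torque","grip_force","finger_gap")})
E
```

```text
{'clock': 16.375, 'tcp_pos': [0.5271, 0.1439, 0.0763], 'wrist_force': [-0.1977, -0.7347, 0.0804], 'ft_torque': [-0.0014, 0.0051, 0.011], 'grip_force': 0.0, 'finger_gap': 0.0852}
```

Free of the plate. I lift straight up, back off, then check in both views.

>>> carry_out([
  {"travel":[0,0,0.3],"delta_rot":[0,0,0],"fingers":-1},
  {"travel":[0,0,0.8],"delta_rot":[0,0,0],"fingers":-1},
  {"travel":[0,0,1],"delta_rot":[0,0,0],"fingers":-1},
  {"travel":[0,0,1],"delta_rot":[0,0,0],"fingers":-1},
  {"travel":[0,0,1],"delta_rot":[0,0,0],"fingers":-1},
])

```text
clock: 17.0
tcp_pos: [0.5262, 0.1438, 0.1798]
orientation: [0.0, 0.604, 0.797, 0.0]
wrist_force: [0.5, -1.0, 0.4]
finger_gap: 0.0854
grip_force: 0.0
```

>>> carry_out([
  {"travel":[-0.3,1,0.6],"delta_rot":[0,0,0],"fingers":-1},
  {"travel":[-0.3,1,0.6],"delta_rot":[0,0,0],"fingers":-1},
  {"travel":[-0.3,1,0.6],"delta_rot":[0,0,0],"fingers":-1},
  {"travel":[-0.3,1,0.6],"delta_rot":[0,0,0],"fingers":-1},
  {"travel":[-0.3,1,0],"delta_rot":[0,0,0],"fingers":-1},
])

```text
clock: 17.62
tcp_pos: [0.4891, 0.2699, 0.2405]
orientation: [0.001, 0.604, 0.797, 0.002]
wrist_force: [-0.4, -0.4, -0.6]
finger_gap: 0.0853
grip_force: 0.0
```

>>> carry_out([
  {"travel":[-0.5,1,0],"delta_rot":[0,0,0],"fingers":-1},
  {"travel":[-0.5,1,0],"delta_rot":[0,0,0],"fingers":-1},
  {"travel":[-0.5,1,0],"delta_rot":[0,0,0],"fingers":-1},
  {"travel":[-0.5,1,0],"delta_rot":[0,0,0],"fingers":-1},
  {"travel":[-0.5,1,0],"delta_rot":[0,0,0],"fingers":-1},
])

```text
clock: 18.25
tcp_pos: [0.4256, 0.3947, 0.239]
orientation: [0.0, 0.604, 0.797, 0.0]
wrist_force: [0.2, 0.3, -0.1]
finger_gap: 0.0856
grip_force: 0.0
```

```bash
python3 - <<'E'
from h import *
np.set_printoptions(precision=4,suppress=True)
C=cams();T,S=C["top"]["color"],C["side"]["color"]
f=lambda im,x,y:cv2.resize(im[y:y+75,x:x+100,::-1],(400,300),interpolation=cv2.INTER_CUBIC)
cv2.imwrite("pics/end.png",np.hstack([f(T,241,183),f(S,237,185)]))
rt,m1=blob(T,(286,201),12,red);rs,m2=blob(S,(265,221.5),5,red);print(rt,rs)
if rt is not None and rs is not None: 
    x,e=tri(C,rt,rs);print("dot",x,e,"yaw",np.arctan2(x[1]-.1433,x[0]-.5258))
for n,nr in(("top",(285,195)),("side",(260,223.5))):print(n,blob(C[n]["color"],nr,8,brass)[0])
E
```

```text
[285.5 199.5] [265.3333 222.6667]
dot [0.5774 0.154  0.0542] [0.0010797785583770566, 0.0010797785583768697] yaw 0.20411345071269735
top [284. 194.]
side [260.75 224.75]
```

View pics/end.png

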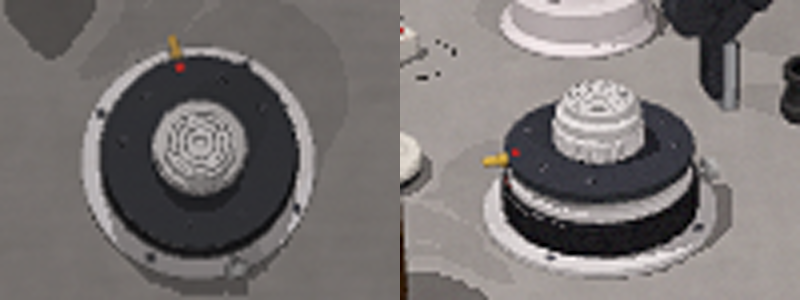

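In the end crop the plate is level and centred on the base, with the nipple at the mark (yaw 0.204 against index 0.205). I check the height once more, with weighted dot centroids against the reading in the cup.

```bash
python3 - <<'E'
from h import *
np.set_printoptions(precision=4,suppress=True)
C=cams();T0=cv2.imread("pics/top0.png")[:,:,::-1];S0=cv2.imread("pics/side0.png")[:,:,::-1]
def w(im,p,r=4):
    a=im.astype(float);k=np.clip(a[...,0]-a[...,1]-25,0,None)*(a[...,1]-a[...,2]<20);yy,xx=np.mgrid[:420,:560];k=k*(np.hypot(xx-p[0],yy-p[1])<r);return np.array([(k*xx).sum(),(k*yy).sum()])/k.sum()
for n,T,S,pt,ps in(("cup plate",T0,S0,(402.3,193.3),(264.3,174)),("mark",T0,S0,(285.7,200.7),(266.5,228)),("now",C["top"]["color"],C["side"]["color"],(285.5,199.5),(265.3,222.7))):
    a,b=w(T,pt),w(S,ps);x,e=tri(C,a,b);print(n,a,b,x,e)
print("hull disc z check: side-view weighted nothing more")
s=env.get_state();print(s["clock"],s["wrist_force"])
E
```

```text
cup plate [402.1487 193.2658] [264.0458 173.8693] [ 0.5867 -0.1446  0.0476] [0.0018261935865730647, 0.0018261935865730823]
mark [285.6029 200.9   ] [266.0162 227.9459] [0.5766 0.1537 0.0383] [0.0013747664199897556, 0.0013747664199895572]
now [285.4987 199.4358] [265.3528 222.6531] [0.5775 0.154  0.0543] [0.0011813176223365903, 0.0011813176223366896]
hull disc z check: side-view weighted nothing more
18.45 [-0.461  -0.2456  0.1057]
```

The mark reads 38.3 mm (true 38.0) and the plate in its cup reads 47.6 mm (expected 47.5), so the heights can be trusted. The dot now reads 54.3 mm: home is 53.5 and the flats would be 57.5, so the plate is seated.

```bash
python3 -c "
from workcell import env
print(env.hand_in())"
```

```text
the job is handed in; nothing more can be done
None
```

I seated the chuck plate on the three-ball base and let go, then handed the job in at about 18.5 s; by camera it sits level at home height with the nipple on the index mark's side (yaw 0.204 against 0.205 rad), but the hand-in returned no verdict.

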